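Open the casting-kit bottle with the unknown thread

TASK

Of the two bottles in the black carrier, open the one whose lid has a raised bar across its top: one of the bottles has an ordinary thread and the other a reverse thread, and it does not show which, so try the lid both ways and turn it the way it goes. Lift the freed lid about 10 cm above its bottle and finish while still holding it there, level and still, in the gripper. Leave the other bottle closed and do not push the scale, beaker or spatula about.

Things in the scene. Friction and masses are not known exactly. Their poses are not given: they have to be found in the camera images.
- lid_bar: THE LID TO TAKE OFF: round ribbed grey plastic lid, 52 mm across, 26 mm high, about 45 g, with a raised bar (40 x 7 mm, 5 mm higher) across its top along its x axis. Origin at the centre of its underside, z up. At the start it is shut on either one of the two bottles, its underside 116 mm above the table, its x axis within 0.08 rad of the carrier's x
- bar (a point): centre of the bar's top, 31 mm above the lid's underside. The lid has a quick thread: turned 0.85 rad (49 degrees; 0.68 to 1.02 will do, hard stop about 1.12) from its start in its loosening direction, it is free and lifts straight off. It turns easily and does not rise while turning. Until free it rises only 1 to 2 mm when pulled
- lid_plain: the other bottle's lid, which stays on: like the first but with a plain flat top. Origin at the centre of its underside. Either lid's loosening direction (counter-clockwise or clockwise from above) differs from run to run. The wrong way a lid has at most 0.2 rad of play, then meets a hard stop and slips in the fingers
- carrier: heavy black slab that never moves, 120 (x) x 280 (y) x 28 mm, with a low ring (84 mm across, up to 34 mm) about each bottle. Origin at the centre of its underside, on the table; z up. It holds two equal white bottles, fixed upright, 64 mm across, axes at x = 0, y = -80 and +80 mm
- shoulder (a point): a point on the carrier's z axis at the height of the bottles' shoulder tops, 116 mm above the table, midway between them. Each bottle is 64 mm across up to 95 mm, slopes in to a 50 mm wide shoulder at 111 to 116 mm, on which its lid sits (overhanging 1 mm all round); the neck inside the lid ends at 128 mm
- scale: flat black pocket scale, 130 x 90 x 18 mm with a 72 mm round steel pan, loose beside the carrier's -y end; origin at the centre of its underside. Bystander
- beaker: clear plastic beaker, 68 mm across, 70 mm high, loose beside the carrier's +y end; origin at the centre of its underside. Bystander
- spatula: spatula 200 mm long with black handle, lying loose on the table on the carrier's far (+x) side, roughly along the carrier's y axis; origin under the middle of its length, x along it towards the blade. Bystander

How it is judged:
By the outcome, as a careful person would: the job done as asked, in the order asked, and still so for the second after the job is handed in, while the arm keeps its last pose, push and grip.
It also fails if it takes over 42 s, if anything falls off the work surface, if the arm or the gripper's body presses on something with over 40 N, if the wrist force passes 120 N, or if a joint passes its speed limit or range.

ROBOT

A 6-joint arm with a two-finger parallel gripper is mounted at the origin on the work surface. World frame = base frame: x ahead of the robot, y to its left, z up, the work surface at z = 0. Lengths are in m, angles in rad, forces in N, time in s.
With the tool pointing down it reaches from about 0.35 to 0.85 m from the base axis. Payload 8.1 kg.
Tool frame: the origin (TCP) lies at the very end of the fingers, on their centre line; the grasp point (between the pads) lies 19 mm behind it; z points along the fingers, y is the line along which they close (so a half turn about z gives the same grasp; the last joint's range is limited). The gripper opens to 93 mm and grips with 3 to 60 N. Pads are 15 mm wide; open, the fingers measure 128 mm over their backs; the gripper's body (75 mm by 188 mm) begins 65 mm behind the grasp point.
Start: joints at [1.072, 0.13, 1.488, -0, 1.523, -0.085], TCP at [0.241, 0.549, 0.219] pointing down, gripper open.
Joint ranges: [-2.96, 2.96], [-0.89, 2.26], [0.02, 2.5], [-1.34, 4.48], [0, 2.73], [-2.66, 2.66]. Speed limits (rad/s): [2.39, 2.39, 2.79, 3.14, 3.14, 3.14].

INTERFACE

Orientations are given as a rotation vector (axis times angle).
In Python, from plant import robot gives the robot as it stands. The module is installed in compiled form; this text tells all that it offers.
- The arm moves only by the tool play_rows, never from a script. Its argument "increments" is text: rows parted by semicolons, each of 5 numbers parted by spaces: the shift along the tool's x, y, z in mm, then the turn about the tool's z in degrees, then the closure, from -1 (fully open) to 1 (shut). In form: dx dy dz yaw claw; .... A call has 1 to 20 rows; each row is the pose to reach, as a shift and turn from the pose commanded when the call began, along the tool's axes at that moment; what a row does not reach only later rows make up. A row lasts 1/10 s, in which the tool goes at most 50 mm and 8.59 degrees, less where a joint would pass 70% of its speed; a pose out of reach is approached as far as the arm can. A call with a gripper value outside its range is refused whole. The fingers move at their own pace and stop on an object; "force" is the grip in N (left out, the last holds). Time passes only in rows, so rows that repeat a pose let the fingers close. It gives the time, the measured TCP pose, the force, the opening and the grip force at its end, in the units of the state.
- robot.read_state(): the state, without advancing time (a new reading comes with each control period).
- robot.read_camera(name): name is "scene" or "top" or "wrist"; returns the picture (480x640x3 uint8, blue, green, red); there is no depth.
- robot.calibration(name): a dict with "vertical_fov" (degrees; the focal length in pixels is half the picture's height over the tangent of half this angle, whatever the lens; pixels are square), "cx", "cy" (the principal point, pixels), "D" ([k1, k2, p1, p2, k3] as OpenCV has them; the pictures are not rectified), "rvec" (rotation vector, rad) and "tvec" (3), from world to camera coordinates, as OpenCV has them. Camera axes: x right, y down, z forward; pixel columns grow to the right and rows downward; lengths in m; the calibration is good to about 2 mm. A picture is of the moment at which its call begins: read the wrist's pose just before it. calibration takes no time and is no camera call; for the wrist camera it gives the pose at the moment of the call.
- robot.close_job(): hands the job in; it is judged then, once.
Trained networks look in the newest picture that a camera, given by its name, has taken for a name from the list of things; names that differ only in an ending like _2 or _b are one class to them, and where a whole thing is asked for, a point or a joint stands for the part that bears it (a point fixed in the world has none). Each returns a list of dicts, best first, with "conf" (0 to 1); they miss things now and then, are a little off and sometimes report something else, mostly with a low value. They report only what shows in the picture. A call takes as long as a camera call.
- robot.recognise(camera, query): "centre" ([x, y, z] in m, in world coordinates, good to about 4 mm: the middle of the surface that is visible of it).
- robot.regions_of(camera, query): "pixels" (480x640 bool, what is visible of it).
- robot.landmark_of(camera, query): "centre" ([x, y, z] in m, in world coordinates, good to about 4 mm: a listed point, or the origin of a listed thing).
The state is a dict: "t": time; "q": joint angles; "dq": joint speeds; "joint_torque": joint torques, N m; "tool_pos": TCP position; "orientation": TCP orientation; "force": force on the tool from outside, world axes, zero at the start; "wrist_torque": the same for the moment, N m; "opening": finger opening in m; "gripper_force": force on a finger pad.
Only numpy, scipy, OpenCV 4.12 (cv2) and the standard library are available. Lean on these libraries where they do the work, as an engineer would, in place of code of your own. Each camera call takes 0.05 s, during which the arm holds its last target. There are 200 camera calls.

## Working session

There is one attempt and no reset: what is moved stays moved. The work goes in short steps, Python scripts to look and compute and a tool call to move; the robot and the scene stay as the last step left them, time stands still between calls to the robot, and variables do not carry over. Pictures are saved under pics/ and viewed, at most 10 in all, crops included, and the job is handed in when it is done.

Besides the shell and the picture viewer there is one more tool, called after "Call:" as name(argument=value, ...), one argument or row to a line, values as JSON. play_rows: Moves the arm, as the interface text tells. Its arguments: {"type":"object","properties":{"increments":{"type":"string"},"force":{"type":"number"}},"required":["increments"]}

```bash
mkdir -p pics
python3 - <<'E'
from plant import robot
import cv2,numpy as np
s=robot.read_state();print(s['t'],s['tool_pos'],s['orientation'],s['opening'])
for c in ["top","scene"]:
    im=robot.read_camera(c);cv2.imwrite(f"pics/{c}1.png",im)
    for n in ["lid_bar","bar","lid_plain","carrier","shoulder","scale","beaker","spatula"]:
        r=robot.landmark_of(c,n);print(c,n,[(np.round(d['centre'],4).tolist(),round(d['conf'],2)) for d in r[:2]])
print(robot.read_state()['t'])
E
```

```text
0.0 [0.24093657 0.54886948 0.21758436] [-6.45181463e-01 -3.07407766e+00  2.78078917e-03] 0.09297172317832868
top lid_bar [([0.6222, 0.0126, 0.1135], 0.6)]
top bar [([0.6259, 0.009, 0.1488], 0.67)]
top lid_plain [([0.5537, -0.1313, 0.1153], 0.92), ([0.7133, -0.108, 0.0003], 0.19)]
top carrier [([0.5916, -0.0576, 0.0051], 0.97)]
top shoulder []
top scale [([0.477, -0.2817, -0.0014], 0.82)]
top beaker [([0.6995, 0.1377, -0.0025], 0.96)]
top spatula [([0.715, -0.1088, 0.0001], 0.82)]
scene lid_bar [([0.6247, 0.0137, 0.1189], 0.57)]
scene bar [([0.624, 0.0162, 0.1457], 0.56)]
scene lid_plain [([0.5558, -0.1302, 0.1136], 0.65), ([0.5916, -0.0586, 0.1188], 0.31)]
scene carrier [([0.5875, -0.0602, 0.0008], 0.79)]
scene shoulder [([0.5895, -0.0602, 0.1172], 0.7)]
scene scale [([0.4787, -0.2766, 0.0036], 0.67), ([0.5879, -0.0562, -0.0013], 0.37)]
scene beaker [([0.6938, 0.1388, -0.0003], 0.95)]
scene spatula [([0.7177, -0.1113, 0.0012], 0.58)]
0.9
```

View pics/top1.png

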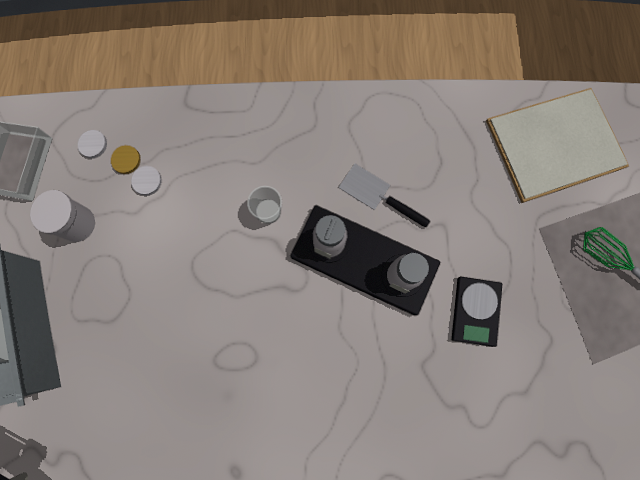

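View pics/scene1.png

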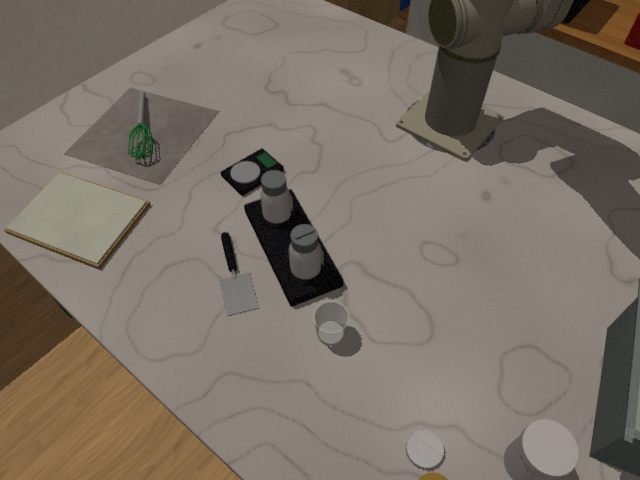

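The top view shows the barred lid at about (330,236) on the bottle at the beaker end, and the plain one at (412,268). The scene view agrees, with the bar visible at (304,235). Next I work out the approach in tool axes.

```bash
cat > h.py <<'E'
from plant import robot
import cv2,numpy as np
from scipy.spatial.transform import Rotation as R
def to_tool(target):
    s=robot.read_state();M=R.from_rotvec(s['orientation']).as_matrix()
    return M.T@(np.array(target)-s['tool_pos'])*1000, M
E
python3 - <<'E'
from h import *
d,M=to_tool([.624,.014,.24]);print(d.round(1));print(M.round(3))
c=robot.calibration("wrist");C=cv2.Rodrigues(np.array(c['rvec']))[0];print("cam in tool mm",(M.T@(-C.T@c['tvec']-robot.read_state()['tool_pos'])*1000).round(1),"axis",(M.T@C.T[:,2]).round(3),c['vertical_fov'])
E
```

```text
[-565.7 -336.3  -21.4]
[[-0.916  0.402  0.   ]
 [ 0.402  0.916  0.   ]
 [-0.     0.    -1.   ]]
cam in tool mm [  73.4    0.8 -165.5] axis [-0.269  0.001  0.963] 64.8454097639621
```

Call:
play_rows(
  increments="-42 -25 -21 0 -1; -84 -50 -21 0 -1; -126 -75 -21 0 -1; -168 -100 -21 0 -1; -210 -125 -21 0 -1; -252 -150 -21 0 -1; -294 -175 -21 0 -1; -336 -200 -21 0 -1; -378 -225 -21 0 -1; -420 -250 -21 0 -1; -462 -275 -21 0 -1; -504 -300 -21 0 -1; -540 -321 -21 0 -1; -566 -336 -21 0 -1; -566 -336 -21 0 -1; -566 -336 -21 0 -1; -566 -336 -21 0 -1",
)

```text
t: 2.6
tool_pos: [0.6239, 0.0151, 0.2396]
orientation: [-0.644, -3.074, -0.001]
force: [-0.0, 0.5, -0.8]
opening: 0.0927
gripper_force: 0.0
```

```bash
cat >> h.py <<'E'
def ray_to_plane(px,c,z):
    f=240/np.tan(np.radians(c['vertical_fov']/2));K=np.array([[f,0,c['cx']],[0,f,c['cy']],[0,0,1]])
    C=cv2.Rodrigues(np.array(c['rvec']))[0]
    n=cv2.undistortPoints(np.array(px,float).reshape(-1,1,2),K,np.array(c['D']))[:,0]
    o=-C.T@np.ravel(c['tvec']);d=np.c_[n,np.ones(len(n))]@C
    return o+d*((z-o[2])/d[:,2])[:,None]
E
python3 - <<'E'
from h import *
s=robot.read_state();c=robot.calibration("wrist");print(s['t'],s['tool_pos'],s['q'].round(3) if hasattr(s['q'],'round') else s['q'])
im=robot.read_camera("wrist");cv2.imwrite("pics/w1.png",im)
for n in ["lid_bar","bar","lid_plain","carrier"]:
    print(n,[(np.round(d['centre'],4).tolist(),round(d['conf'],2)) for d in robot.landmark_of("wrist",n)[:2]])
r=robot.regions_of("wrist","lid_bar")
if r:
    m=r[0]['pixels'];v,u=np.nonzero(m);print(r[0]['conf'],u.min(),u.max(),v.min(),v.max())
    P=ray_to_plane(np.c_[u,v],c,.142);print(P.mean(0),P.min(0),P.max(0))
E
```

```text
2.6 [0.62392257 0.01511708 0.23963373] [-0.058  0.188  1.387  0.     1.567 -1.216]
lid_bar [([0.6206, 0.0097, 0.1173], 0.85)]
bar [([0.6214, 0.0089, 0.146], 0.74)]
lid_plain [([0.5552, -0.1318, 0.1168], 0.78)]
carrier [([0.588, -0.061, -0.0009], 0.81), ([0.5562, -0.1305, 0.1155], 0.38)]
0.93 284 355 196 270
[0.6226247 0.0150533 0.142    ] [ 0.59502579 -0.01214718  0.142     ] [0.65128027 0.04077307 0.142     ]
```

View pics/w1.png

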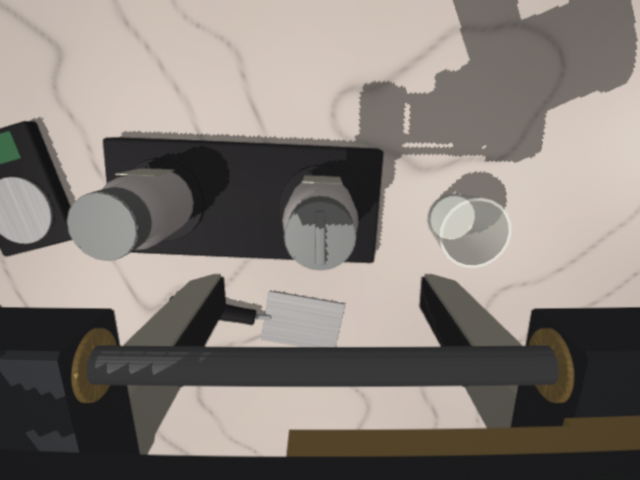

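The wrist view shows the barred lid's top disc at (320,233), about 36 px in radius. The bar runs vertically in the image, along tool x, and the fingers are centred at about u=322. I'll descend and grip lightly.

Call:
play_rows(
  increments="1 -1 25 0 -1; 1 -1 55 0 -1; 1 -1 85 0 -1; 1 -1 105 0 -1; 1 -1 118 0 -1; 1 -1 125 0 -1; 1 -1 125 0 -1; 1 -1 125 0 -1",
  force=8,
)

```text
t: 3.7
tool_pos: [0.6238, 0.0136, 0.1159]
orientation: [0.645, 3.073, 0.0]
force: [-0.5, 0.2, 0.3]
opening: 0.0929
gripper_force: 0.0
```

Call:
play_rows(
  increments="0 0 0 0 0.05; 0 0 0 0 0.15; 0 0 0 0 0.3; 0 0 0 0 0.3; 0 0 0 0 0.3; 0 0 0 0 0.3",
  force=8,
)

```text
t: 4.3
tool_pos: [0.623, 0.0136, 0.1147]
orientation: [0.645, 3.075, 0.0]
force: [-0.1, 0.7, 1.0]
opening: 0.0518
gripper_force: 8.0
```

```bash
cat >> h.py <<'E'
def st():
    s=robot.read_state();M=R.from_rotvec(s['orientation']).as_matrix()
    print(round(s['t'],2),np.round(s['tool_pos'],4),'open',round(s['opening'],4),'g',s['gripper_force'],'Ftool',(M.T@s['force']).round(2),'Ttool',(M.T@s['wrist_torque']).round(3),'yaw',np.degrees(np.arctan2(M[1,1],M[0,1])).round(2),'q6',round(s['q'][5],3))
E
python3 -c "from h import *;st()"
```

```text
4.3 [0.623  0.0136 0.1147] open 0.0518 g 8.000215888023376 Ftool [ 0.36  0.66 -1.01] Ttool [ 0.044 -0.038  0.034] yaw 66.29 q6 -1.217
```

Well centred: the opening is 51.8 mm and the side force is small. Now I try one direction, up to 18°.

Call:
play_rows(
  increments="0 0 0 0 0.6; 0 0 0 0 0.6; 0 0 0 3 0.6; 0 0 0 6 0.6; 0 0 0 9 0.6; 0 0 0 12 0.6; 0 0 0 15 0.6; 0 0 0 18 0.6; 0 0 0 18 0.6",
  force=15,
)

```text
t: 5.2
tool_pos: [0.6232, 0.0138, 0.1147]
orientation: [1.119, 2.935, 0.0]
force: [0.8, 0.2, 1.1]
opening: 0.0518
gripper_force: 15.0
```

```bash
python3 -c "
from h import *;st()
im=robot.read_camera('wrist');cv2.imwrite('pics/w2.png',im)"
```

```text
5.2 [0.6232 0.0138 0.1147] open 0.0518 g 15.000689327716827 Ftool [-0.45  0.63 -1.1 ] Ttool [-0.06   0.024 -0.484] yaw 48.27 q6 -0.903
```

View pics/w2.png

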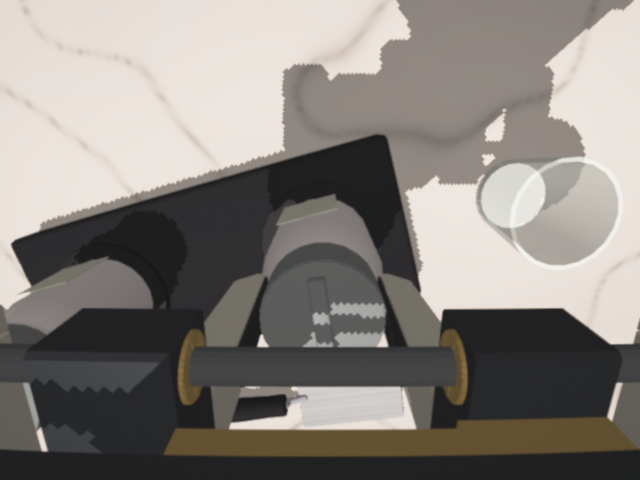

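The torque (0.48 N m) and the bar now tilted in the gripper, from (316,280) to (324,343), show the lid hit a stop and slipped. Clockwise is wrong; I measure the bar angle to get the lid's actual play.

Run:
```python
from h import *
c=robot.calibration("wrist")
P=ray_to_plane([(316.5,280),(323.5,343)],c,.147);d=P[1]-P[0];print(np.degrees(np.arctan2(d[1],d[0])),"start tool x angle", np.degrees(np.arctan2(.402,-.916))-180)
im=cv2.imread('pics/w2.png')[260:350,260:390];a=cv2.resize(im,None,fx=4,fy=4,interpolation=cv2.INTER_CUBIC)
b=cv2.resize(cv2.imread('pics/w1.png')[190:275,275:365],None,fx=3,fy=3,interpolation=cv2.INTER_CUBIC)
o=np.zeros((360,800,3),np.uint8);o[:a.shape[0],:a.shape[1]]=a;o[:b.shape[0],525:525+b.shape[1]]=b
cv2.imwrite('pics/c.png',o)
```

```text
-35.98115020435107 start tool x angle -23.694971038592996
```

View pics/c.png

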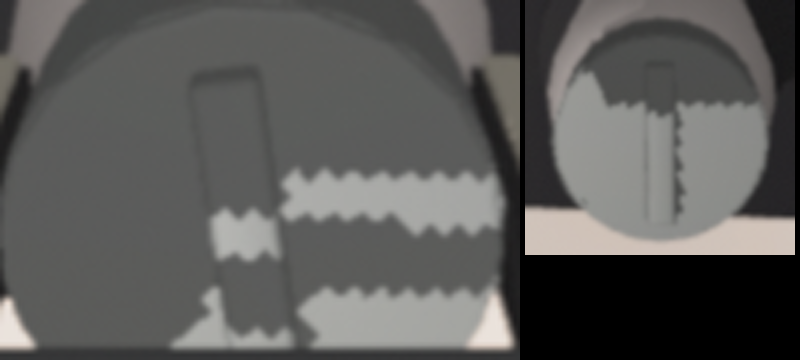

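The crops agree: the lid turned about 11° clockwise to its stop, then slipped about 7°. So it loosens counter-clockwise, and needs about 60° from here.

Call:
play_rows(
  increments="0 0 0 0 0.6; 0 0 0 -3 0.6; 0 0 0 -8 0.6; 0 0 0 -13 0.6; 0 0 0 -18 0.6; 0 0 0 -23 0.6; 0 0 0 -28 0.6; 0 0 0 -33 0.6; 0 0 0 -38 0.6; 0 0 0 -43 0.6; 0 0 0 -48 0.6; 0 0 0 -52 0.6; 0 0 0 -56 0.6; 0 0 0 -58 0.6; 0 0 0 -60 0.6; 0 0 0 -60 0.6",
  force=25,
)

```text
t: 6.85
tool_pos: [0.6231, 0.0135, 0.1147]
orientation: [-0.501, 3.101, -0.0]
force: [-0.1, -0.3, 1.2]
opening: 0.0513
gripper_force: 25.0
```

```bash
python3 -c "
from h import *;st()
im=robot.read_camera('wrist');cv2.imwrite('pics/w3.png',im)"
```

```text
6.85 [0.6231 0.0135 0.1147] open 0.0513 g 24.999752640724182 Ftool [ 0.15 -0.28 -1.22] Ttool [-0.037 -0.031 -0.001] yaw 108.36 q6 -1.952
```

View pics/w3.png

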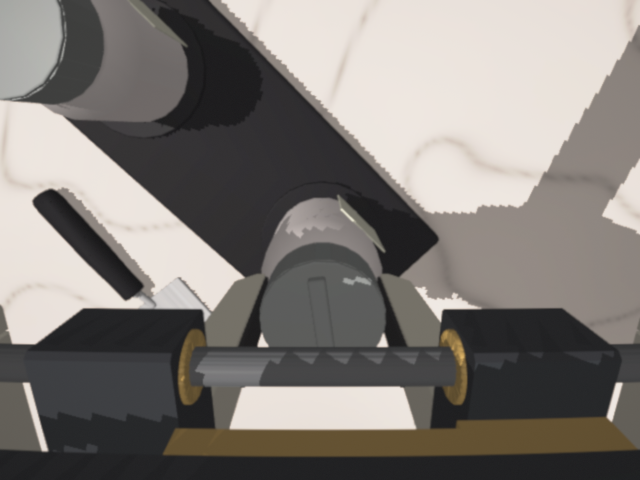

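The bar sits in the gripper as before, from (316,280) to (324,345), and the torque is zero. The lid turned freely without slipping, so I lift gently first.

Call:
play_rows(
  increments="0 0 -1 0 0.6; 0 0 -2 0 0.6; 0 0 -4 0 0.6; 0 0 -6 0 0.6; 0 0 -6 0 0.6",
  force=25,
)

```text
t: 7.4
tool_pos: [0.6233, 0.0136, 0.1211]
orientation: [-0.499, 3.101, -0.0]
force: [0.7, -0.3, 0.1]
opening: 0.0514
gripper_force: 25.0
```

Call:
play_rows(
  increments="0 0 -5 0 0.6; 0 0 -13 0 0.6; 0 0 -23 0 0.6; 0 0 -35 0 0.6; 0 0 -47 0 0.6; 0 0 -59 0 0.6; 0 0 -71 0 0.6; 0 0 -81 0 0.6; 0 0 -88 0 0.6; 0 0 -92 0 0.6; 0 0 -94 0 0.6; 0 0 -94 0 0.6; 0 0 -94 0 0.6; 0 0 -94 0 0.6; 0 0 -94 0 0.6; 0 0 -94 0 0.6",
)

```text
t: 9.0
tool_pos: [0.6229, 0.0136, 0.2144]
orientation: [0.499, -3.101, -0.0]
force: [-0.0, -0.1, 0.7]
opening: 0.0512
gripper_force: 25.0
```

```bash
python3 -c "
from h import *;st()
im=robot.read_camera('scene');cv2.imwrite('pics/s2.png',im)
for n in ['lid_bar','bar','lid_plain','scale','beaker','spatula']:
    print(n,[(np.round(d['centre'],4).tolist(),round(d['conf'],2)) for d in robot.landmark_of('scene',n)[:2]])"
```

```text
9.0 [0.6229 0.0136 0.2144] open 0.0512 g 25.00000834465027 Ftool [ 0.06 -0.1  -0.68] Ttool [-0.062 -0.018 -0.077] yaw 108.29 q6 -1.95
lid_bar [([0.6266, 0.0151, 0.216], 0.65)]
bar [([0.6983, 0.1379, -0.0009], 0.73)]
lid_plain [([0.5514, -0.1332, 0.1139], 0.45)]
scale [([0.4799, -0.2784, 0.0022], 0.72)]
beaker [([0.7003, 0.1359, 0.0004], 0.76)]
spatula [([0.7183, -0.1088, 0.0009], 0.73)]
```

View pics/s2.png

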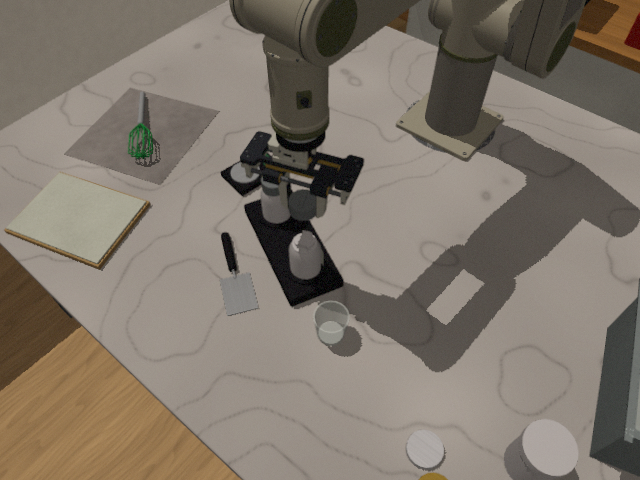

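The scene view shows the lid held in the gripper at about (304,205), above its open bottle with the bare neck at (305,240). The lid's underside is at z≈0.216, 10 cm up, and the bystanders haven't moved.

```bash
python3 -c "
from plant import robot
print(robot.close_job())"
```

```text
the job is handed in; nothing more can be done
None
```

The barred lid loosened counter-clockwise and is held level and still about 10 cm above its bottle; the other bottle stayed closed, the scale, beaker and spatula did not move, and the job is handed in (about 9 s used).

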